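# Shelve the sample jars by height in the stepped bench rack

### The arm

A 7-joint arm with a two-finger parallel gripper is mounted at the origin on the work surface. World frame = base frame: x ahead of the robot, y to its left, z up, the work surface at z = 0. Lengths are in m, angles in rad, forces in N, time in s.
With the tool pointing down it reaches from about 0.35 to 0.9 m from the base axis. Payload 8.1 kg.
Tool frame: the origin (TCP) lies at the very end of the fingers, on their centre line; the grasp point (between the pads) lies 19 mm behind it; x points along the fingers, y is the direction in which the jaws open and shut, and the axes are right-handed (so a half turn about x gives the same grasp; the last joint's range is limited). The gripper opens to 92 mm and grips with 3 to 60 N. Pads are 19 mm wide; open, the fingers measure 130 mm over their backs; the gripper's body (75 mm by 190 mm) begins 47 mm behind the grasp point.
Start: joints at [-1.401, 0.434, 0.025, 1.573, -0.012, 1.134, -0.075], TCP at [0.168, 0.602, 0.227] pointing down, gripper open.
Joint ranges: [-2.62, 2.62], [-0.44, 2.09], [-1.27, 1.32], [0.08, 2.57], [-1.32, 4.46], [0.12, 2], [-2.74, 2.74]. Speed limits (rad/s): [2.22, 2.22, 3.01, 3.01, 3.14, 3.14, 3.14].

### API

Orientations are given as a rotation vector (axis times angle).
In Python, from cell import arm gives the robot as it stands.
- The arm moves only by the tool servo_tool, never from a script. Its argument "plan" is a list of rows, each a list of 2 entries, a list of its own where there are three numbers: the shift along the world's x, y, z in cm, then the turn, a rotation vector about the world's x, y, z in degrees. A call has 1 to 12 rows; each row is the pose to reach, as a shift and turn from the pose measured when the call began; what a row does not reach only later rows make up. A row lasts 1/10 s, in which the tool goes at most 50 mm and 8.59 degrees, less where a joint would pass 70% of its speed; a pose out of reach is approached as far as the arm can. A call with a gripper value outside its range is refused whole. "grip" is the opening, from 0 (shut) to 1 (fully open), set as the call begins (left out, the last holds). The fingers move at their own pace and stop on an object; "squeeze" is the grip in N (left out, the last holds). Time passes only in rows, so rows that repeat a pose let the fingers close. It gives the time, the measured TCP pose, the force and the opening at its end, in the units of the state.
- arm.observe(): the state, without advancing time (a new reading comes with each control period).
- arm.get_image(name): name is "scene" or "top" or "wrist"; returns a dict with "frame" (420x560x3 uint8, blue, green, red), "fx", "fy", "cx", "cy" (pixels), "position" and "rotation" of the camera in the world. Camera axes: x right, y down, z forward; pixel columns grow to the right and rows downward; lengths in m; the calibration is good to about 2 mm. A picture is of the moment at which its call begins. There is no depth.
- arm.sign_off(): hands the job in, once; it reports no verdict.
Trained networks look in a picture, given as the dict that the camera call returned (one of the last four; its "shot" number tells which), for a name from the list of things; names that differ only in an ending like _2 or _b are one class to them, and where a whole thing is asked for, a point or a joint stands for the part that bears it (a point fixed in the world has none). Each returns a list of dicts, best first, with "score" (0 to 1); they miss things now and then, are a little off and sometimes report something else, mostly with a low value. They report only what shows in the picture. A call takes as long as a camera call. They do not tell look-alikes from the thing itself.
- arm.search_frame(picture, query): "at" ([column, row] in pixels, amid what is visible of it).
- arm.trace(picture, query): "pixels" (420x560 bool, what is visible of it) and "at" ([column, row] in pixels, amid what is visible of it).
The state is a dict: "clock": time; "joints": joint angles; "dq": joint speeds; "joint_efforts": joint torques, N m; "position": TCP position; "ee_rot": TCP orientation; "force": force on the tool from outside, world axes, zero at the start; "ft_torque": the same for the moment, N m; "width": opening from 0.0 (shut) to 1.0 (fully open).
Only numpy, scipy, OpenCV 4.12 (cv2) and the standard library are available. Lean on these libraries where they do the work, as an engineer would, in place of code of your own. Each camera call takes 0.05 s, during which the arm holds its last target.

### The job

Put the three screw-cap sample jars away in the bench rack by height, one to a bay: the tallest in the high bay (blue edge), the middle one in the middle bay (yellow edge) and the shortest on the raised low bay (green edge). Slide each one upright in under its roof until most of it is under cover, then let go. Do not topple a jar, and leave the beaker and the other things on the bench where they are.

Things in the scene. Friction and masses are not known exactly. Their poses are not given: they have to be found in the camera images.
- jar_tall_center (a point): Straight-sided screw-cap jar, upright on the bench, brown body with paper label and white cap; 84 mm tall over all, 56 mm diameter (cap 55), about 220 g (varies). This point is its centre, half-way up; z is its upright axis.
- jar_mid_center (a point): Straight-sided screw-cap jar, upright on the bench, blue-grey body with paper label and orange cap; 62 mm tall over all, 56 mm diameter (cap 55), about 170 g (varies). This point is its centre, half-way up; z is its upright axis.
- jar_short_center (a point): Straight-sided screw-cap jar, upright on the bench, white body with paper label and red cap; 40 mm tall over all, 56 mm diameter (cap 55), about 120 g (varies). This point is its centre, half-way up; z is its upright axis.
- rack: Fixed rack of three bays side by side, 336 mm wide, in any order. Each bay is 100 mm wide between 20 mm high side rails and 74 mm deep to a 20 mm back stop, with corner posts and a 4 mm clear plastic roof that begins right at the front edge. Origin: bench level, middle of the rack's front line; x points into the bays.
- bay_high_mouth (a point): High bay of the rack, blue strip on the roof's front edge. Its floor is the bench; clearance under the roof 96 mm (roof top 100 mm above the bench). This point: on the bay's floor, middle of its front edge; x points into the bay, y along the front edge, z up.
- bay_mid_mouth (a point): Middle bay of the rack, yellow strip on the roof's front edge. Its floor is the bench; clearance under the roof 74 mm (roof top 78 mm above the bench). This point: on the bay's floor, middle of its front edge; x points into the bay, y along the front edge, z up.
- bay_low_mouth (a point): Low, raised bay of the rack, green strip on the roof's front edge. Its floor is a box top 44 mm above the bench, running on in front as an open ledge 75 mm long, 80 mm wide; clearance 52 mm (roof top 100 mm above the bench). This point: on the bay's floor, middle of its front edge; x points into the bay, y along the front edge, z up.
- beaker_center (a point): Bystander: open glass beaker 60 mm tall, 48 mm diameter, standing in the row of jars; this point is its centre, half-way up.
- stapler: Bystander: grey stapler 130 x 36 mm, 42 mm high; origin at the centre of its underside.
- wash_bottle: Bystander: white bottle with red cap, 160 mm tall, 60 mm diameter; origin at the centre of its underside.
- pen: Bystander: white pen with a red band, 130 mm long, 10 mm thick, lying; origin at the centre of its underside.
- fitting: Bystander: steel and brass tee fitting, 50 mm long, 22 mm high; origin at the centre of its underside.
- vial_tray: Bystander: grey divided tray 120 x 90 mm, 30 mm high; origin at the centre of its underside.
Mind the look-alikes: they are no part of the job. What is shaped like the part that bears bay_mid_mouth but purple or turquoise is not meant.

How it is judged:
At the end, for the whole second after the job is handed in: Each jar stands upright (within 0.1 rad) on the floor of its own bay (tall in high, mid in middle, short in raised low), its centre at least 12 mm in behind the bay's front edge and within 45 mm of the bay's middle line (x of jar_tall_center in the frame of bay_high_mouth between 0.012 and 0.07 m and y of jar_tall_center in the frame of bay_high_mouth between -0.045 and 0.045 m and z of jar_tall_center in the frame of bay_high_mouth between 0.036 and 0.048 m and angle between each of jar_tall_center, jar_mid_center, jar_short_center's own z axis and vertical below 0.1 rad and x of jar_mid_center in the frame of bay_mid_mouth between 0.012 and 0.07 m and y of jar_mid_center in the frame of bay_mid_mouth between -0.045 and 0.045 m and z of jar_mid_center in the frame of bay_mid_mouth between 0.025 and 0.037 m and x of jar_short_center in the frame of bay_low_mouth between 0.012 and 0.07 m and y of jar_short_center in the frame of bay_low_mouth between -0.045 and 0.045 m and z of jar_short_center in the frame of bay_low_mouth between 0.014 and 0.026 m); the robot touches nothing.
It fails at once if a jar is toppled (leans more than about 35 degrees) (angle between any of jar_tall_center, jar_mid_center, jar_short_center's own z axis and vertical above 0.6 rad).
It fails at once if a bystander is moved by more than 30 mm (distance of any of beaker_center, stapler, wash_bottle, pen, fitting, vial_tray from where it was at the start of the episode above 0.03 m).
It also fails if it takes over 72 s, if anything falls off the work surface, if the arm or the gripper's body presses on something with over 40 N, if the wrist force passes 120 N, or if a joint passes its speed limit or range.

## Working session

There is one attempt and no reset: what is moved stays moved. The work goes in short steps, Python scripts to look and compute and a tool call to move; the robot and the scene stay as the last step left them, time stands still between calls to the robot, and variables do not carry over. Pictures are saved under pics/ and viewed, and the job is handed in when it is done.

Besides the shell and the picture viewer there is one more tool, called after "Request:" as a command line: name --argument value ..., lists and objects as JSON in quotes. servo_tool: Moves the arm, as the interface text tells. Its arguments: {"type":"object","properties":{"plan":{"type":"array","items":{"type":"array"}},"grip":{"type":"number"},"squeeze":{"type":"number"}},"required":["plan"]}

```bash
ls; mkdir -p pics
python3 - <<'E'
from cell import arm
import cv2
print(arm.observe())
for n in ["scene","top","wrist"]:
    p=arm.get_image(n)
    cv2.imwrite(f"pics/{n}0.png",p["frame"])
    print(n,p["fx"],p["cx"],p["cy"],p["position"],p["rotation"])
E
```

```text
pics
{'clock': 0.0, 'joints': array([-1.40057922,  0.4352383 ,  0.02491581,  1.5740935 , -0.01161048,
        1.13399189, -0.07507939]), 'dq': array([0.00133036, 0.00051345, 0.00013134, 0.00176145, 0.00097684,
       0.0002906 , 0.00085859]), 'joint_efforts': array([ 1.85230865e-04, -6.67861390e+01,  9.84231681e-01, -3.14460862e+01,
       -6.07376662e-02,  4.28898039e-02,  1.71590546e-04]), 'position': array([0.16828524, 0.60138662, 0.22593618]), 'ee_rot': array([ 0.21290795,  1.56027202, -0.21540091]), 'force': array([-0.14296881,  0.03958393,  0.27346322]), 'ft_torque': array([-0.00746591, -0.03544774,  0.02514311]), 'width': 1.0007748360172095}
scene 382.0537154555027 277.3027113863071 207.77413976122054 [1.25482408 0.30420496 0.57935641] [-1.30550492 -1.96914487  1.07566881]
top 478.5078697681357 282.78131602298635 205.96791030047058 [ 0.32231943 -0.01111325  1.38470991] [-2.14853604  2.136184   -0.16843317]
wrist 294.9669275659713 282.83784528186646 215.40791111476838 [0.08788962 0.62340071 0.38250237] [2.29644874 1.74297655 0.27038659]
```

View pics/scene0.png

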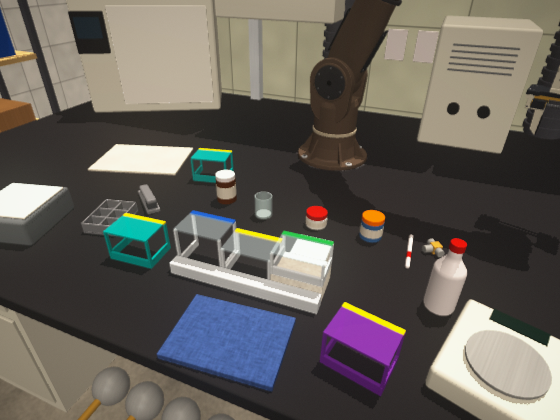

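View pics/top0.png

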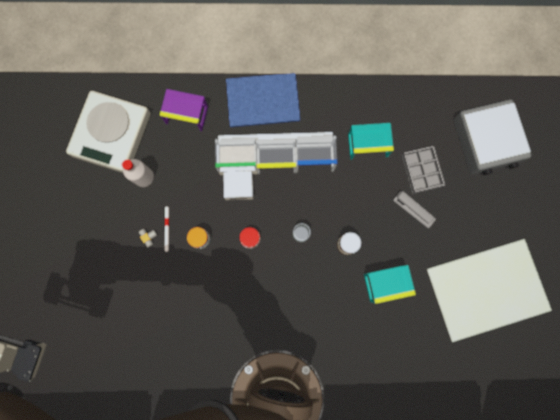

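View pics/wrist0.png

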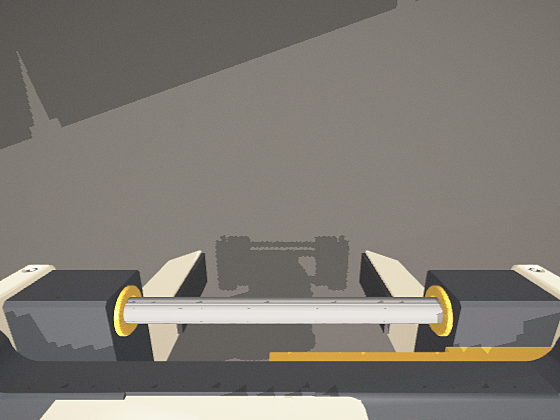

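```bash
cat > h.py <<'E'
from cell import arm
import cv2, numpy as np
from scipy.spatial.transform import Rotation as R
def ray(p,px):
    d=np.array([(px[0]-p["cx"])/p["fx"],(px[1]-p["cy"])/p["fy"],1.])
    return np.array(p["position"]),R.from_rotvec(p["rotation"]).as_matrix()@d if np.ndim(p["rotation"])==1 else np.array(p["rotation"])@d
def onz(p,px,z):
    o,d=ray(p,px); return o+d*(z-o[2])/d[2]
def proj(p,X):
    Rm=R.from_rotvec(p["rotation"]).as_matrix(); c=Rm.T@(np.array(X)-p["position"])
    return np.array([p["cx"]+p["fx"]*c[0]/c[2],p["cy"]+p["fy"]*c[1]/c[2]])
E
python3 - <<'E'
from h import *
np.set_printoptions(precision=4,suppress=True)
print(R.from_rotvec(arm.observe()['ee_rot']).as_matrix())
p=arm.get_image("top"); f=p["frame"]
H={"jar_tall_center":.084,"jar_mid_center":.062,"jar_short_center":.04,"beaker_center":.06,"bay_high_mouth":0,"bay_mid_mouth":0,"bay_low_mouth":.044,"rack":0,"pen":0,"stapler":.04}
for q,h in H.items():
    for d in arm.search_frame(p,q)[:3]: print(q,round(d["score"],2),np.round(d["at"],1),onz(p,d["at"],h))
hsv=cv2.cvtColor(f,cv2.COLOR_BGR2HSV)
def blob(name,lo,hi,box,z):
    m=cv2.inRange(hsv,lo,hi); mm=np.zeros_like(m); x0,y0,x1,y1=box; mm[y0:y1,x0:x1]=m[y0:y1,x0:x1]
    n,l,s,c=cv2.connectedComponentsWithStats(mm); k=1+np.argmax(s[1:,4]); ys,xs=np.where(l==k)
    print(name,s[k],c[k],onz(p,c[k],z)); 
    for xx in (xs.min(),xs.max()):
        yy=ys[xs==xx]; print("   end",xx,yy.min(),yy.max(),onz(p,(xx,yy.mean()),z))
blob("orange",(5,120,80),(22,255,255),(180,220,215,255),.062)
blob("red",(0,150,80),(5,255,255),(235,220,265,255),.04)
blob("white",(0,0,130),(179,70,255),(335,225,365,260),.084)
b=(210,125,342,175)
blob("blue",(105,150,80),(130,255,255),b,.1)
blob("yellow",(22,150,80),(35,255,255),b,.078)
blob("green",(45,150,60),(80,255,255),b,.1)
cv2.imwrite("pics/crop0.png",cv2.resize(f[120:260,130:370],None,fx=3.3,fy=3.3,interpolation=cv2.INTER_NEAREST))
E
```

```text
[[-0.0002  0.2695  0.963 ]
 [-0.0012  0.963  -0.2695]
 [-1.     -0.0012  0.0001]]
jar_tall_center 0.76 [345.3 242.1] [ 0.4262 -0.1846  0.084 ]
jar_mid_center 0.81 [198.  236.5] [0.4411 0.2202 0.062 ]
beaker_center 0.72 [299.6 232.8] [ 0.4532 -0.0612  0.06  ]
bay_high_mouth 0.72 [315.5 148.2] [ 0.7128 -0.1109  0.    ]
bay_mid_mouth 0.98 [370.4 137.7] [ 0.7463 -0.2756  0.    ]
bay_mid_mouth 0.94 [182.3 108.5] [0.8339 0.2911 0.    ]
bay_mid_mouth 0.89 [387.4 280.6] [ 0.3234 -0.3147  0.    ]
bay_low_mouth 0.71 [422.  168.8] [ 0.6413 -0.4135  0.044 ]
bay_low_mouth 0.7 [232.8 163.6] [0.6532 0.1302 0.044 ]
rack 0.82 [275.4 137.8] [0.7441 0.009  0.    ]
pen 0.58 [167.3 229. ] [0.4679 0.3208 0.    ]
stapler 0.68 [276.  152.2] [0.6888 0.0064 0.04  ]
stapler 0.6 [414.4 206.2] [ 0.533  -0.3887  0.04  ]
orange [186 226  22  22 360] [196.4333 236.6111] [0.4407 0.2245 0.062 ]
   end 186 236 239 [0.4381 0.2533 0.062 ]
   end 207 236 238 [0.4398 0.1952 0.062 ]
red [239 227  21  20 308] [249.     236.2338] [0.4446 0.0805 0.04  ]
   end 239 236 238 [0.4423 0.1086 0.04  ]
   end 259 236 236 [0.4454 0.0524 0.04  ]
white [340 232  21  22 370] [349.8919 242.6   ] [ 0.4249 -0.1971  0.084 ]
   end 340 239 246 [ 0.425  -0.1702  0.084 ]
   end 360 239 246 [ 0.4253 -0.2246  0.084 ]
blue [298 160  39   5 143] [316.2378 162.035 ] [ 0.6452 -0.1055  0.1   ]
   end 298 162 163 [ 0.6436 -0.0553  0.1   ]
   end 336 160 162 [ 0.6485 -0.1601  0.1   ]
yellow [257 163  38   6 164] [276.2073 165.2988] [0.6407 0.005  0.078 ]
   end 257 165 166 [0.6398 0.0588 0.078 ]
   end 294 164 166 [ 0.6418 -0.0448  0.078 ]
green [229 164  14   1  14] [235.5 164. ] [0.6383 0.1169 0.1   ]
   end 229 164 164 [0.6382 0.1348 0.1   ]
   end 242 164 164 [0.6384 0.099  0.1   ]
```

View pics/crop0.png

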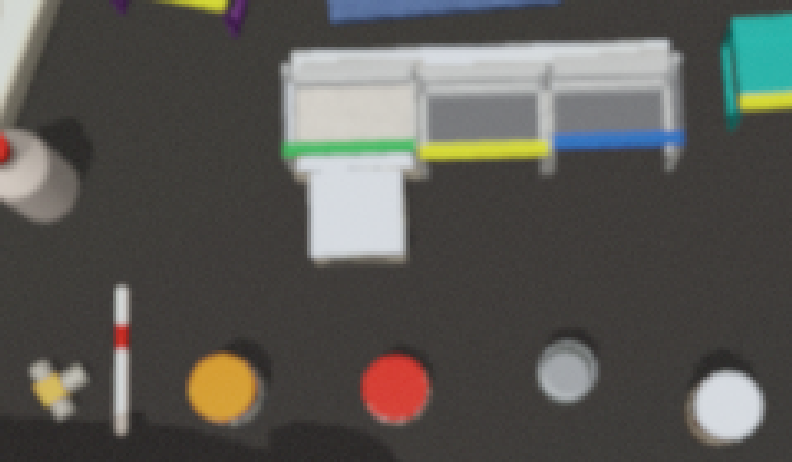

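Request:
servo_tool --plan '[[[5,-7,0],[0,0,4]],[[9,-12,0],[0,0,8]],[[12,-16,0],[0,0,12]],[[15,-20,0],[0,0,16]],[[18,-24,0],[0,0,17]],[[21,-28,-1],[0,0,17]],[[24,-32,-3],[0,0,17]],[[26,-36,-5],[0,0,17]],[[27.2,-37.7,-8],[0,0,17]],[[27.2,-37.7,-9.6],[0,0,17]],[[27.2,-37.7,-9.6],[0,0,17]]]' --grip 1

```text
clock: 1.8
position: [0.4405, 0.2193, 0.1275]
ee_rot: [-0.017, 1.575, 0.01]
force: [-0.2, -0.6, 0.2]
width: 1.0
```

Run:
```python
from h import *
np.set_printoptions(precision=4,suppress=True)
print(R.from_rotvec(arm.observe()['ee_rot']).as_matrix())
p=arm.get_image("scene"); cv2.imwrite("pics/s1.png",p["frame"])
f=p["frame"].copy()
for c,h in (((.440,.2235),.062),((.4446,.0805),.04),((.425,-.197),.084)):
    for z in (0,h):
        pts=np.array([proj(p,(c[0]+.028*np.cos(t),c[1]+.028*np.sin(t),z)) for t in np.linspace(0,6.28,40)])
        cv2.polylines(f,[np.round(pts*8).astype(int)],False,(255,255,0),1,cv2.LINE_AA,3)
a=.035
for (x,y,z) in ((.640,-.106,0),(.640,-.106,.1),(.636,.005,0),(.636,.005,.078),(.632,.117,.044),(.632,.117,.1)):
    A=proj(p,(x+.05*np.sin(a),y-.05*np.cos(a),z)); B=proj(p,(x-.05*np.sin(a),y+.05*np.cos(a),z))
    cv2.line(f,tuple(int(v*8) for v in A),tuple(int(v*8) for v in B),(255,0,255),1,cv2.LINE_AA,3)
cv2.imwrite("pics/s1o.png",cv2.resize(f[160:320,150:420],None,fx=2.9,fy=2.9))
p=arm.get_image("top"); f=p["frame"].copy(); cv2.imwrite("pics/t1.png",f)
for (x,y,z) in ((.640,-.106,0),(.640,-.106,.1),(.636,.005,0),(.636,.005,.078),(.632,.117,.044),(.632,.117,.1),(.557,.115,.044)):
    A=proj(p,(x+.05*np.sin(a),y-.05*np.cos(a),z)); B=proj(p,(x-.05*np.sin(a),y+.05*np.cos(a),z))
    cv2.line(f,tuple(int(v*8) for v in A),tuple(int(v*8) for v in B),(255,0,255),1,cv2.LINE_AA,3)
cv2.imwrite("pics/t1o.png",cv2.resize(f[120:260,150:370],None,fx=3.6,fy=3.6))
p=arm.get_image("wrist"); cv2.imwrite("pics/w1.png",p["frame"])
```

```text
[[-0.004  -0.0173  0.9998]
 [-0.0049  0.9998  0.0173]
 [-1.     -0.0048 -0.004 ]]
```

View pics/s1o.png

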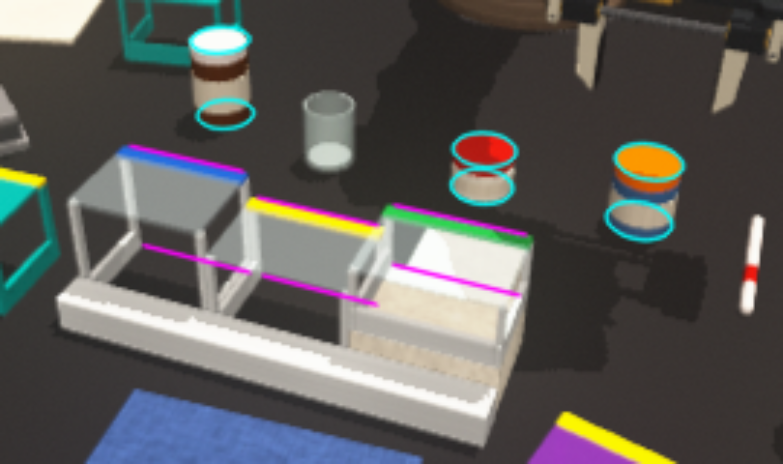

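View pics/t1o.png

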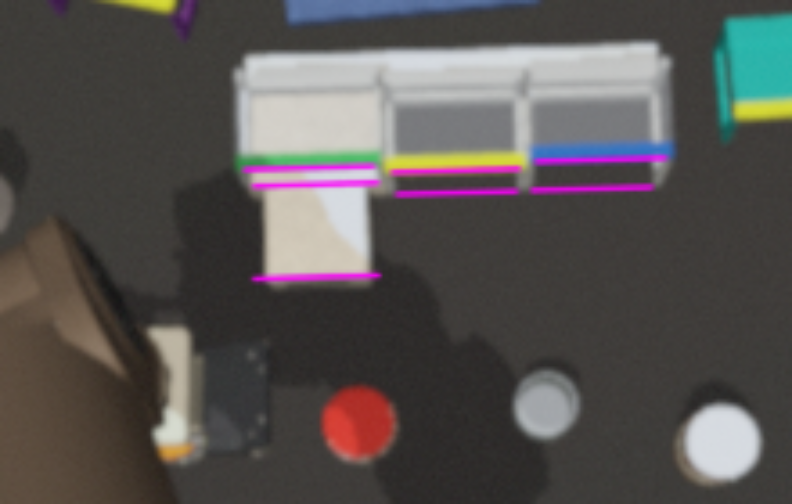

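View pics/w1.png

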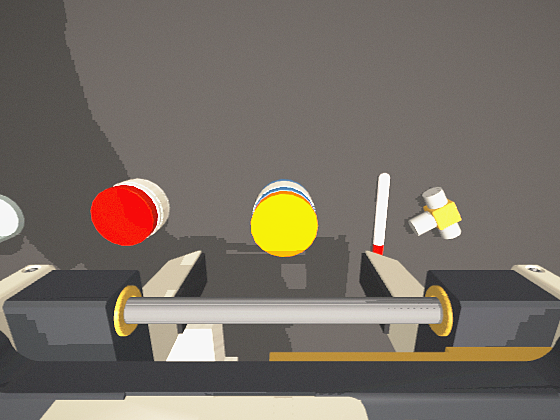

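Request:
servo_tool --plan '[[[0,0.4,-3],[0,0,0]],[[0,0.4,-6],[0,0,0]],[[0,0.4,-8.5],[0,0,0]],[[0,0.4,-9.7],[0,0,0]],[[0,0.4,-9.8],[0,0,0]],[[0,0.4,-9.8],[0,0,0]]]'

```text
clock: 2.55
position: [0.4408, 0.2306, 0.034]
ee_rot: [-0.018, 1.57, 0.021]
force: [0.6, 0.6, 0.4]
width: 0.999
```

Request:
servo_tool --plan '[[[0,0,0],[0,0,0]],[[0,0,0],[0,0,0]],[[0,0,0],[0,0,0]],[[0,0,0],[0,0,0]],[[0,0,0],[0,0,0]],[[0,0,0],[0,0,0]],[[0,0,0],[0,0,0]]]' --grip 0 --squeeze 20

```text
clock: 3.25
position: [0.4408, 0.2303, 0.0342]
ee_rot: [-0.018, 1.57, 0.02]
force: [-0.3, -2.2, 5.7]
width: 0.603
```

Request:
servo_tool --plan '[[[0,0,3],[0,0,0]],[[0,0,7],[0,0,0]],[[1,-2,10],[0,0,0]],[[3,-6,10],[0,0,1]],[[6,-10,10],[0,0,1]],[[9,-14,10],[0,0,1]],[[12,-18,10],[0,0,1]],[[14,-21.5,10],[0,0,1]],[[15.1,-22.7,10],[0,0,1]],[[15.1,-22.7,10],[0,0,1]],[[15.1,-22.7,10],[0,0,1]]]'

```text
clock: 4.35
position: [0.5911, 0.0045, 0.1336]
ee_rot: [-0.032, 1.571, 0.035]
force: [-0.2, 0.3, -1.5]
width: 0.601
```

Run:
```python
from h import *
p=arm.get_image("scene"); cv2.imwrite("pics/s2.png",p["frame"])
p=arm.get_image("top"); cv2.imwrite("pics/t2.png",p["frame"])
s=arm.observe(); print(s['position'],s['ee_rot'],s['force'],s['width'],s['joints'])
```

```text
[0.59090799 0.00545466 0.13383121] [-0.033156    1.57078465  0.03678193] [-0.36262371  0.33380052 -1.32287796] 0.605600284703979 [-0.23091426  0.47183182  0.18689521  1.77994145 -0.11098257  0.90007783
  1.62044917]
```

View pics/s2.png

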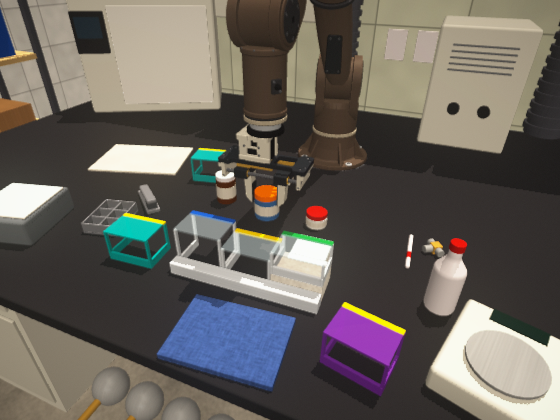

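Request:
servo_tool --plan '[[[0,-0.2,-3],[0,0,0]],[[0,-0.2,-6],[0,0,0]],[[0,-0.2,-8],[0,0,0]],[[0,-0.2,-9.3],[0,0,0]],[[0,-0.2,-9.8],[0,0,0]],[[0,-0.2,-9.8],[0,0,0]],[[0,-0.2,-9.8],[0,0,0]]]'

```text
clock: 5.15
position: [0.5916, 0.0038, 0.0368]
ee_rot: [-0.033, 1.569, 0.037]
force: [0.3, -0.0, -1.3]
width: 0.605
```

Request:
servo_tool --plan '[[[0,0,0],[0,0,0]],[[0,0,0],[0,0,0]],[[0,0,0],[0,0,0]],[[0,0,0],[0,0,0]]]' --grip 0.78

```text
clock: 5.55
position: [0.5918, 0.0038, 0.0371]
ee_rot: [-0.033, 1.569, 0.037]
force: [-0.2, 0.6, -0.2]
width: 0.778
```

Request:
servo_tool --plan '[[[0,0,3],[0,0,0]],[[0,0,7],[0,0,0]],[[0,0,9.5],[0,0,0]],[[-1,0,9.5],[0,-8,0]],[[-2,0,9.5],[0,-16,0]],[[-3,0,9.5],[0,-24,0]],[[-4,0,9.5],[0,-32,0]],[[-4.8,0,9.5],[0,-35,0]],[[-4.8,0,9.5],[0,-35,0]],[[-4.8,0,9.5],[0,-35,0]]]'

```text
clock: 6.55
position: [0.5491, -0.0288, 0.1268]
ee_rot: [-0.083, 1.104, -0.059]
force: [-0.2, -0.6, -0.6]
width: 0.777
```

Run:
```python
from h import *
p=arm.get_image("scene"); cv2.imwrite("pics/s3.png",p["frame"])
p=arm.get_image("wrist"); cv2.imwrite("pics/w3.png",p["frame"])
s=arm.observe(); print(s['position'],s['ee_rot'],s['force'],s['width'],s['joints'])
print(R.from_rotvec(s['ee_rot']).as_matrix())
```

```text
[ 0.54844254 -0.02907342  0.12640216] [-0.08421964  1.10538185 -0.05855945] [ 0.48762928  1.38208826 -0.23736704] 0.7824881405014092 [-0.16942752  0.25545539  0.02307258  2.29835119  0.82912378  0.20304228
  0.6555039 ]
[[ 0.44774092  0.00529205  0.89414767]
 [-0.08921036  0.99525752  0.03878127]
 [-0.88970196 -0.0971312   0.44608962]]
```

View pics/s3.png

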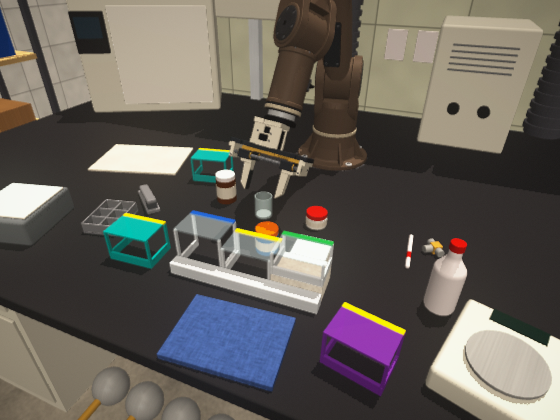

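View pics/w3.png

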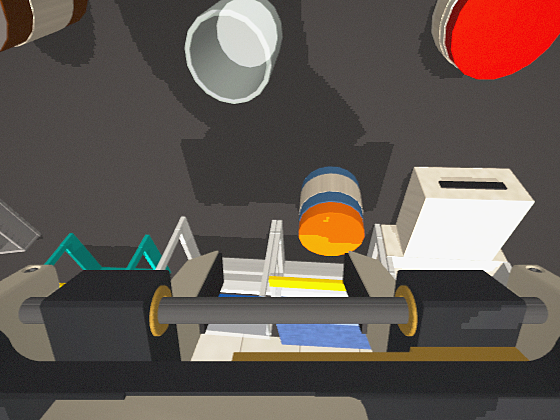

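```bash
cat >> h.py <<'E'
def go(xyz,th=0,a=0.035):
    s=arm.observe(); t=np.radians(th)
    x=np.array([np.sin(t)*np.cos(a),np.sin(t)*np.sin(a),-np.cos(t)]); y=np.array([-np.sin(a),np.cos(a),0]); z=np.cross(x,y)
    Rt=np.stack([x,y,z],1); Rc=R.from_rotvec(s['ee_rot']).as_matrix()
    print("shift cm",np.round((np.array(xyz)-s['position'])*100,2),"turn",np.round(np.degrees(R.from_matrix(Rt@Rc.T).as_rotvec()),1), "F",np.round(s['force'],1),"w",round(float(s['width']),3),"j",np.round(s['joints'],2),"t",s['clock'])
E
python3 -c "
from h import *
go((.54,.003,.13),0)"
```

```text
shift cm [-0.84  3.21  0.36] turn [ 5.1 26.7  1. ] F [ 0.5  1.4 -0.2] w 0.782 j [-0.17  0.26  0.02  2.3   0.83  0.2   0.66] t 6.65
```

Request:
servo_tool --plan '[[[0,1,0],[1.5,8,0]],[[-0.4,2,0.4],[3,16,0.5]],[[-0.8,3,0.4],[5,24,1]],[[-0.8,3.2,0.4],[5.1,26.7,1]],[[-0.8,3.2,0.4],[5.1,26.7,1]],[[-0.8,3.2,0.4],[5.1,26.7,1]]]' --grip 0.33

```text
clock: 7.25
position: [0.5406, 0.0038, 0.1298]
ee_rot: [-0.025, 1.57, 0.031]
force: [-0.2, 0.8, 0.3]
width: 0.341
```

```bash
python3 -c "
from h import *
go((.538,.003,.034),12)"
```

```text
shift cm [-0.26 -0.08 -9.58] turn [  0.2 -12.   -0.1] F [-0.2  0.8  0.3] w 0.341 j [ 0.2   0.44 -0.4   1.87  0.21  0.87  1.3 ] t 7.25
```

Request:
servo_tool --plan '[[[-0.3,-0.1,-3],[0,-4,0]],[[-0.3,-0.1,-6],[0,-8,0]],[[-0.3,-0.1,-8],[0,-12,0]],[[-0.3,-0.1,-9.4],[0,-12,0]],[[-0.3,-0.1,-9.6],[0,-12,0]],[[-0.3,-0.1,-9.6],[0,-12,0]]]'

```text
clock: 7.85
position: [0.537, 0.0035, 0.0341]
ee_rot: [-0.028, 1.361, 0.029]
force: [0.5, -0.5, 0.1]
width: 0.331
```

```bash
python3 -c "
from h import *
go((.632,.006,.034),15)
p=arm.get_image('scene'); cv2.imwrite('pics/s4.png',cv2.resize(p['frame'][150:310,150:390],None,fx=3.3,fy=3.3))"
```

```text
shift cm [ 9.5   0.25 -0.01] turn [ 0.3 -3.  -0.1] F [ 0.5 -0.5  0.1] w 0.331 j [ 0.08  0.48 -0.25  2.16  0.43  0.34  1.07] t 7.85
```

View pics/s4.png

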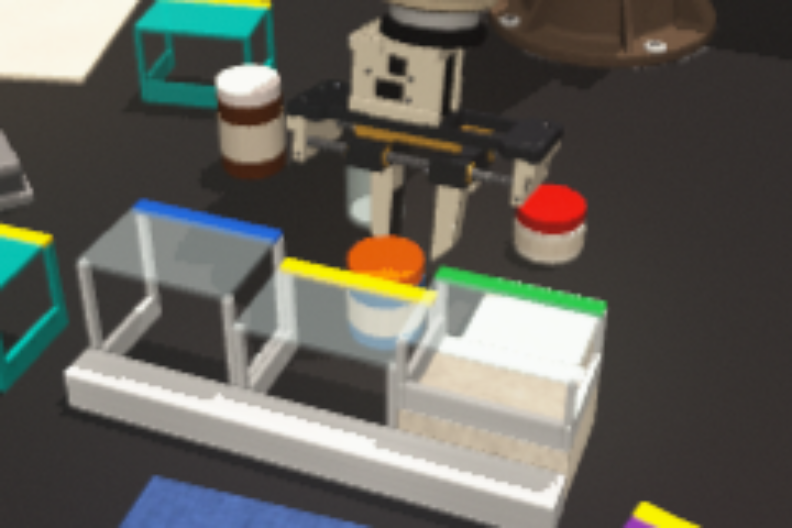

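Request:
servo_tool --plan '[[[1,0,0],[0,-1,0]],[[2,0,0],[0,-2,0]],[[2.5,0,0],[0,-3,0]],[[3,0.1,0],[0,-3,0]],[[3.5,0.1,0],[0,-3,0]],[[4,0.1,0],[0,-3,0]],[[4.5,0.1,0],[0,-3,0]],[[5,0.1,0],[0,-3,0]],[[5.5,0.2,0],[0,-3,0]],[[6,0.2,0],[0,-3,0]]]'

```text
clock: 8.9
position: [0.5983, 0.0055, 0.0346]
ee_rot: [-0.028, 1.307, 0.028]
force: [-1.6, -0.2, 0.7]
width: 0.33
```

```bash
python3 -c "
from h import *
go((.633,.006,.034),15)
p=arm.get_image('scene'); cv2.imwrite('pics/s5.png',cv2.resize(p['frame'][150:310,150:390],None,fx=3.3,fy=3.3))"
```

```text
shift cm [ 3.47  0.05 -0.06] turn [ 0.3  0.1 -0.1] F [-1.6 -0.2  0.7] w 0.33 j [ 0.06  0.53 -0.23  2.06  0.46  0.33  1.07] t 8.9
```

View pics/s5.png

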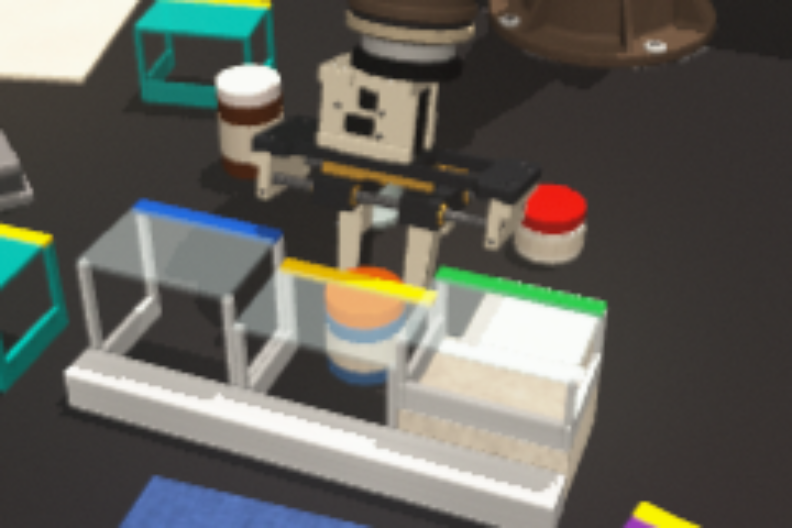

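Request:
servo_tool --plan '[[[0.5,0,0],[0,0,0]],[[1,0,0],[0,0,0]],[[1.5,0,0],[0,0,0]],[[2,0.1,0],[0,0,0]],[[2.5,0.1,0],[0,0,0]],[[3,0.1,0],[0,0,0]],[[3.5,0.1,0],[0,0,0]],[[3.6,0.1,0],[0,0,0]],[[3.6,0.1,0],[0,0,0]]]'

```text
clock: 9.85
position: [0.635, 0.0065, 0.0345]
ee_rot: [-0.028, 1.307, 0.028]
force: [-1.5, -0.5, -1.2]
width: 0.33
```

```bash
python3 -c "
from h import *
go((.58,.006,.034),12)
p=arm.get_image('scene'); cv2.imwrite('pics/s6.png',cv2.resize(p['frame'][150:310,150:390],None,fx=3.3,fy=3.3))
f=p['frame'].copy()
for c,h in (((.666,.006),.062),):
    for z in (0,h):
        pts=np.array([proj(p,(c[0]+.028*np.cos(t),c[1]+.028*np.sin(t),z)) for t in np.linspace(0,6.28,40)])
        cv2.polylines(f,[np.round(pts*8).astype(int)],False,(255,255,0),1,cv2.LINE_AA,3)
cv2.imwrite('pics/s6.png',cv2.resize(f[150:310,150:390],None,fx=3.3,fy=3.3))
"
```

```text
shift cm [-5.5  -0.05 -0.05] turn [ 0.2  3.1 -0.1] F [-1.5 -0.5 -1.2] w 0.33 j [ 0.07  0.57 -0.25  1.97  0.44  0.38  1.09] t 9.85
```

View pics/s6.png

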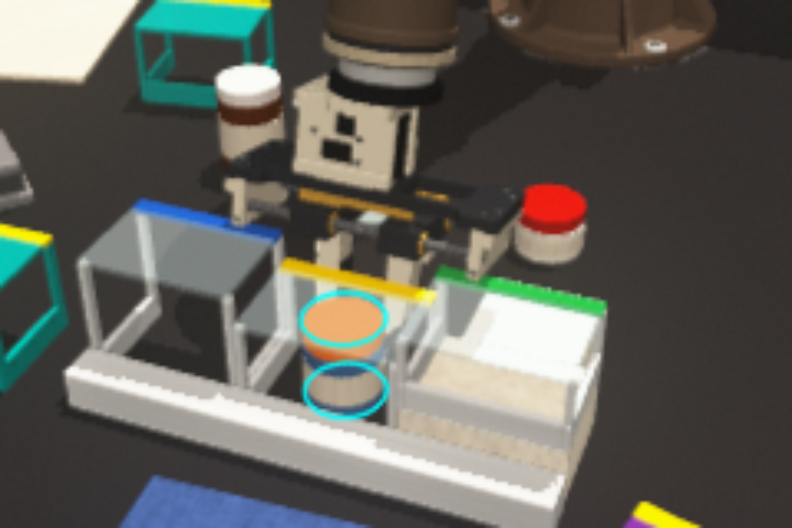

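Request:
servo_tool --plan '[[[-3,0,0],[0,3,0]],[[-6,0,0],[0,6,0]],[[-8,0,3],[0,9,0]],[[-9,0,7],[0,12,0]],[[-11,1,9.5],[0,15,0]],[[-14,3,9.5],[0,15,0]],[[-17,6,9.5],[0,15,0]],[[-19,7.4,9.5],[0,15,0]],[[-19,7.4,9.5],[0,15,0]],[[-19,7.4,9.5],[0,15,0]]]'

```text
clock: 10.9
position: [0.4455, 0.0806, 0.13]
ee_rot: [-0.026, 1.567, 0.033]
force: [0.0, -0.5, -0.3]
width: 0.329
```

```bash
python3 -c "
from h import *
go((.4446,.0805,.025),0)
p=arm.get_image('scene'); cv2.imwrite('pics/s7.png',cv2.resize(p['frame'][150:310,150:390],None,fx=3.3,fy=3.3))
p=arm.get_image('wrist'); cv2.imwrite('pics/w7.png',p['frame'])
go((.4446,.0805,.025),0)
"
```

```text
shift cm [-9.00e-02 -1.00e-02 -1.05e+01] turn [-0.3  0.2 -0.1] F [ 0.  -0.5 -0.3] w 0.329 j [ 0.1   0.32 -0.48  2.07  0.2   0.79  1.1 ] t 10.9
shift cm [ -0.15   0.06 -10.48] turn [-0.3  0.2 -0. ] F [-0.9  0.3  0.1] w 0.33 j [ 0.1   0.32 -0.48  2.07  0.2   0.79  1.1 ] t 11.0
```

View pics/s7.png

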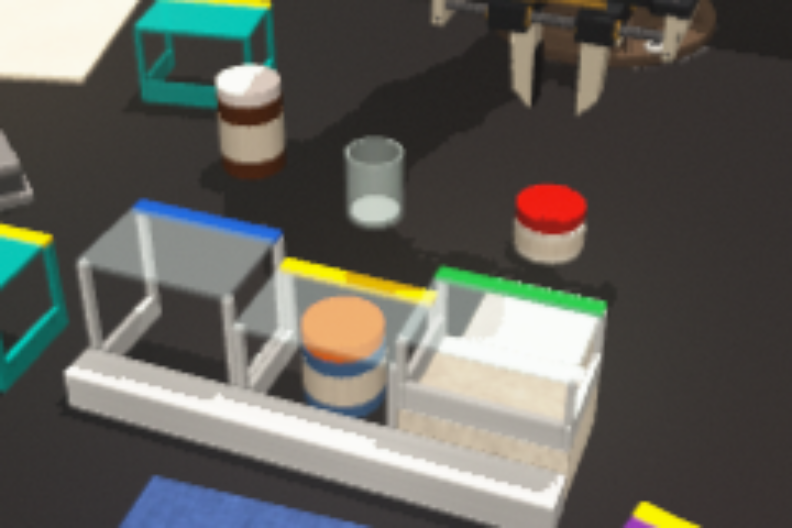

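View pics/w7.png

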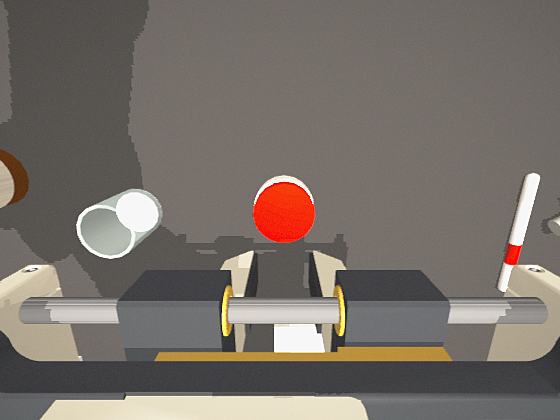

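Request:
servo_tool --plan '[[[0,0,0],[0,0,0]],[[0,0,-1],[0,0,0]],[[0,0,-3],[0,0,0]],[[0,0,-6],[0,0,0]],[[0,0,-9],[0,0,0]],[[-0.1,0,-11],[0,0,0]],[[-0.1,0,-11.7],[0,0,0]],[[-0.1,0,-11.7],[0,0,0]]]' --grip 1

```text
clock: 11.8
position: [0.4445, 0.0798, 0.0118]
ee_rot: [-0.024, 1.57, 0.031]
force: [0.3, 0.3, 0.3]
width: 0.969
```

Request:
servo_tool --plan '[[[0,0,0],[0,0,0]],[[0,0,0],[0,0,0]],[[0,0,0],[0,0,0]],[[0,0,0],[0,0,0]],[[0,0,0],[0,0,0]],[[0,0,0],[0,0,0]]]' --grip 0

```text
clock: 12.4
position: [0.4447, 0.0799, 0.0121]
ee_rot: [-0.024, 1.569, 0.031]
force: [0.0, -0.2, 5.8]
width: 0.604
```

```bash
python3 -c "
from h import *
go((.587,.1155,.13),0)
"
```

```text
shift cm [14.23  3.56 11.79] turn [-0.3  0.1 -0. ] F [ 0.  -0.2  5.8] w 0.604 j [-0.    0.51 -0.37  2.18  0.37  0.51  0.95] t 12.4
```

Request:
servo_tool --plan '[[[0,0,3],[0,0,0]],[[0,0,7],[0,0,0]],[[1,0.5,11],[0,0,0]],[[4,1,11.8],[0,0,0]],[[8,2,11.8],[0,0,0]],[[11.5,3,11.8],[0,0,0]],[[14,3.5,11.8],[0,0,0]],[[14.7,3.6,11.8],[0,0,0]],[[14.7,3.6,11.8],[0,0,0]],[[14.7,3.6,11.8],[0,0,0]]]'

```text
clock: 13.4
position: [0.5904, 0.1155, 0.1296]
ee_rot: [-0.025, 1.571, 0.031]
force: [-0.2, -0.3, -1.6]
width: 0.606
```

```bash
python3 -c "
from h import *
go((.592,.1155,.057),0)
p=arm.get_image('top')
cv2.imwrite('pics/t8.png',cv2.resize(p['frame'][120:260,150:370],None,fx=3.6,fy=3.6))
p=arm.get_image('scene'); cv2.imwrite('pics/s8.png',cv2.resize(p['frame'][150:310,150:390],None,fx=3.3,fy=3.3))
go((.592,.1155,.057),0)
"
```

```text
shift cm [ 0.16 -0.   -7.26] turn [-0.2 -0.  -0. ] F [-0.2 -0.3 -1.6] w 0.606 j [ 0.03  0.53 -0.44  1.72  0.27  0.95  1.09] t 13.4
shift cm [ 0.15  0.   -7.3 ] turn [-0.2  0.  -0. ] F [-0.4 -0.2 -0.7] w 0.601 j [ 0.03  0.53 -0.44  1.72  0.27  0.95  1.09] t 13.5
```

View pics/s8.png

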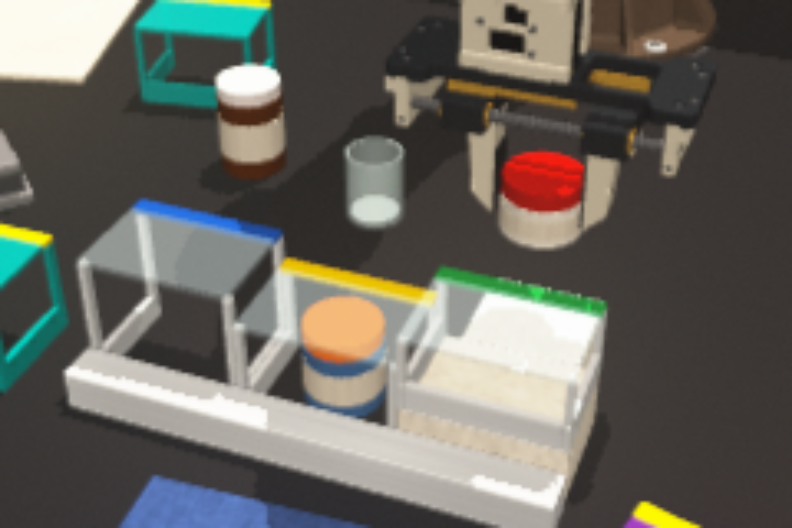

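View pics/t8.png

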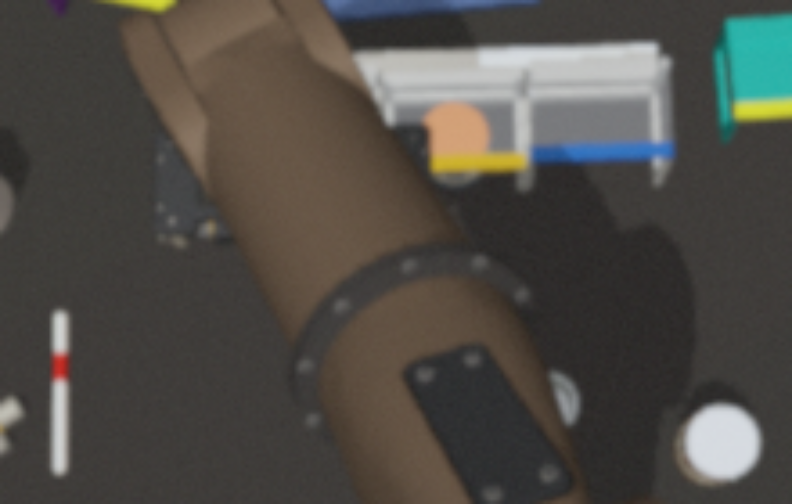

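Request:
servo_tool --plan '[[[0.15,0,-2.5],[0,0,0]],[[0.15,0,-5],[0,0,0]],[[0.15,0,-6.5],[0,0,0]],[[0.15,0,-7],[0,0,0]],[[0.15,0,-7.2],[0,0,0]],[[0.15,0,-7.2],[0,0,0]]]'

```text
clock: 14.1
position: [0.5923, 0.1157, 0.0587]
ee_rot: [-0.025, 1.569, 0.031]
force: [-0.6, -0.3, -1.4]
width: 0.602
```

```bash
python3 -c "
from h import *
go((.592,.1155,.0565),0)
p=arm.get_image('scene'); cv2.imwrite('pics/s9.png',cv2.resize(p['frame'][150:310,150:390],None,fx=3.3,fy=3.3))
"
```

```text
shift cm [-0.03 -0.02 -0.22] turn [-0.2  0.1 -0. ] F [-0.6 -0.3 -1.4] w 0.602 j [ 0.    0.62 -0.41  1.77  0.32  0.81  1.04] t 14.1
```

View pics/s9.png

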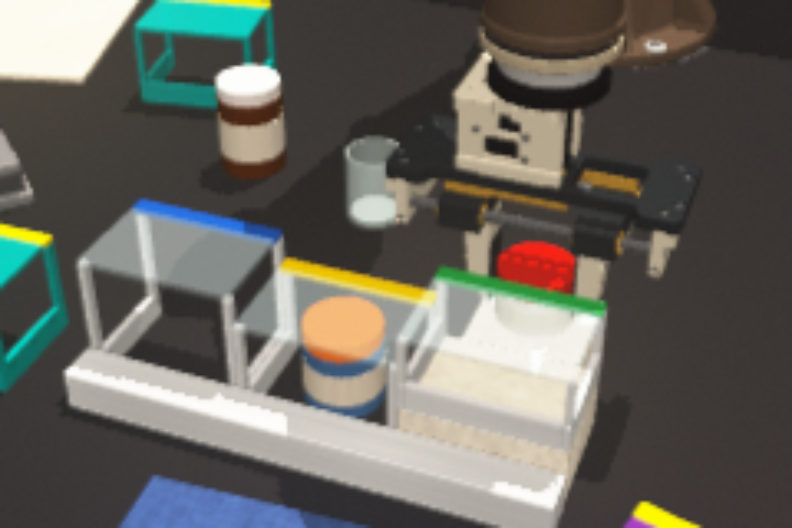

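Request:
servo_tool --plan '[[[0,0,-0.15],[0,0,0]],[[0,0,-0.25],[0,0,0]],[[0,0,-0.25],[0,0,0]]]'

```text
clock: 14.45
position: [0.5927, 0.1158, 0.0567]
ee_rot: [-0.025, 1.568, 0.031]
force: [0.2, 0.3, -1.4]
width: 0.602
```

Request:
servo_tool --plan '[[[0,0,0],[0,0,0]],[[0,0,0],[0,0,0]],[[0,0,0],[0,0,0]],[[0,0,1.5],[0,0,0]],[[0,0,4],[0,0,0]],[[0,0,6.5],[0,0,0]],[[-2,0,6.5],[0,0,0]],[[-5.5,0,6.5],[0,0,0]],[[-6,0,6.5],[0,-3,0]],[[-6,0,6.5],[0,-3,0]]]' --grip 0.78

```text
clock: 15.45
position: [0.5309, 0.116, 0.1229]
ee_rot: [-0.027, 1.514, 0.031]
force: [-0.2, -0.2, -0.0]
width: 0.78
```

```bash
python3 -c "
from h import *
go((.538,.115,.053),12)
p=arm.get_image('scene'); cv2.imwrite('pics/s10.png',cv2.resize(p['frame'][150:310,150:390],None,fx=3.3,fy=3.3))
"
```

```text
shift cm [ 0.71 -0.1  -6.99] turn [ 0.2 -8.8 -0.2] F [-0.2 -0.2 -0. ] w 0.78 j [ 0.02  0.43 -0.45  1.92  0.28  0.8   1.02] t 15.45
```

View pics/s10.png

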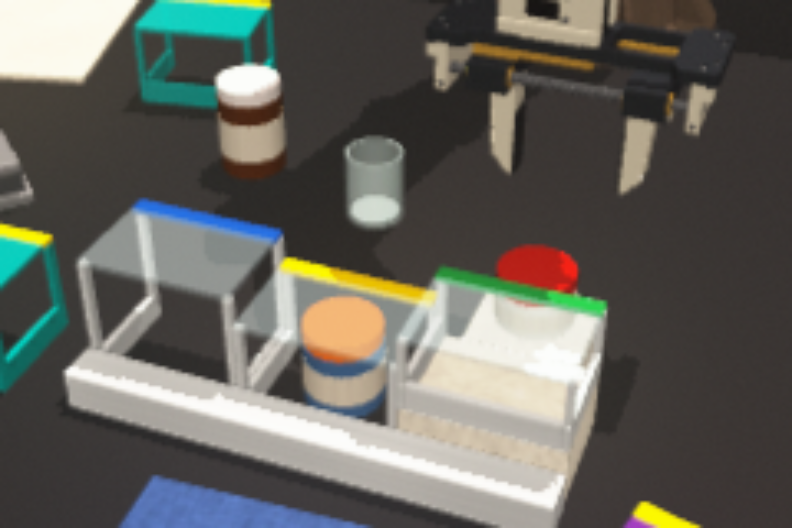

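Request:
servo_tool --plan '[[[0.7,-0.1,0],[0,-3,0]],[[0.7,-0.1,-2],[0,-6,0]],[[0.7,-0.1,-4.5],[0,-9,0]],[[0.7,-0.1,-6.5],[0,-10,0]],[[0.7,-0.1,-6.9],[0,-10,0]],[[0.7,-0.1,-6.9],[0,-10,0]]]' --grip 0.33

```text
clock: 16.1
position: [0.5402, 0.1149, 0.054]
ee_rot: [-0.029, 1.341, 0.027]
force: [-0.1, -0.4, 0.2]
width: 0.343
```

```bash
python3 -c "
from h import *
go((.630,.117,.054),14)
p=arm.get_image('scene'); cv2.imwrite('pics/s11.png',cv2.resize(p['frame'][150:310,150:390],None,fx=3.3,fy=3.3))
"
```

```text
shift cm [8.98 0.21 0.  ] turn [ 0.3 -0.8 -0.1] F [-0.1 -0.4  0.2] w 0.343 j [-0.13  0.46 -0.29  2.12  0.54  0.42  0.75] t 16.1
```

View pics/s11.png

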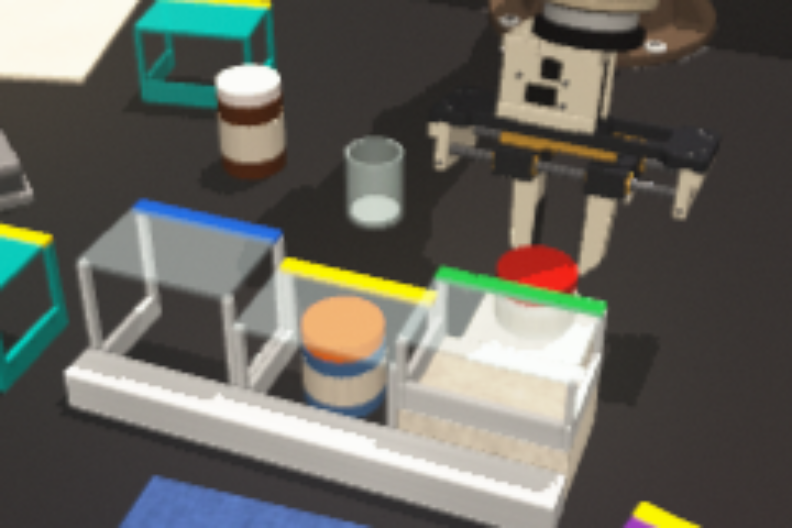

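Request:
servo_tool --plan '[[[1,0,0],[0,-1,0]],[[1.8,0,0],[0,-1,0]],[[2.4,0,0],[0,-1,0]],[[3,0,0],[0,-1,0]],[[3.6,0.1,0],[0,-1,0]],[[4.2,0.1,0],[0,-1,0]],[[4.8,0.1,0],[0,-1,0]],[[5.4,0.1,0],[0,-1,0]],[[6,0.1,0],[0,-1,0]],[[6.6,0.2,0],[0,-1,0]],[[7.2,0.2,0],[0,-1,0]]]'

```text
clock: 17.25
position: [0.6132, 0.1173, 0.0547]
ee_rot: [-0.028, 1.322, 0.027]
force: [-1.3, -0.0, 0.6]
width: 0.328
```

Request:
servo_tool --plan '[[[0.5,0,0],[0,0,0]],[[1,0,0],[0,0,0]],[[1.5,0,0],[0,0,0]],[[1.8,0,0],[0,0,0]],[[1.8,0,0],[0,0,0]]]'

```text
clock: 17.75
position: [0.6307, 0.1172, 0.0542]
ee_rot: [-0.029, 1.324, 0.027]
force: [-3.6, -0.6, 0.1]
width: 0.331
```

```bash
python3 -c "
from h import *
go((.425,-.197,.20),0)
p=arm.get_image('scene'); 
f=p['frame'].copy()
for c,h in (((.663,.118),.084),):
    for z in (.044,h):
        pts=np.array([proj(p,(c[0]+.028*np.cos(t),c[1]+.028*np.sin(t),z)) for t in np.linspace(0,6.28,40)])
        cv2.polylines(f,[np.round(pts*8).astype(int)],False,(255,255,0),1,cv2.LINE_AA,3)
cv2.imwrite('pics/s12.png',cv2.resize(f[150:310,150:390],None,fx=3.3,fy=3.3))
"
```

```text
shift cm [-20.57 -31.42  14.58] turn [-0.2 14.1 -0.1] F [-3.6 -0.6  0.1] w 0.331 j [-0.08  0.56 -0.31  1.92  0.52  0.5   0.84] t 17.75
```

View pics/s12.png

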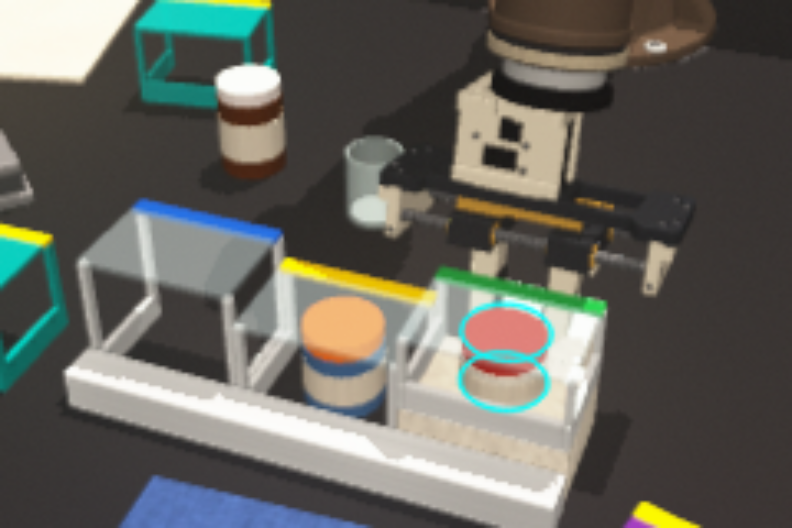

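Request:
servo_tool --plan '[[[-3,0,0],[0,3,0]],[[-7,0,0],[0,6,0]],[[-8,0,4],[0,9,0]],[[-9,-1,8],[0,12,0]],[[-11,-5,12],[0,14,0]],[[-13,-9.5,14.5],[0,14,0]],[[-15,-14,14.5],[0,14,0]],[[-17,-18,14.5],[0,14,0]],[[-19,-22,14.5],[0,14,0]],[[-20,-26,14.5],[0,14,0]],[[-20.6,-30,14.5],[0,14,0]],[[-20.6,-31.4,14.5],[0,14,0]]]'

```text
clock: 19.0
position: [0.4234, -0.2015, 0.1995]
ee_rot: [-0.023, 1.568, 0.025]
force: [-0.1, 1.2, 0.8]
width: 0.329
```

Request:
servo_tool --plan '[[[0,0,0],[0,0,0]],[[0,0,0],[0,0,0]],[[0,0,0],[0,0,0]]]' --grip 1

```text
clock: 19.3
position: [0.424, -0.1998, 0.1995]
ee_rot: [-0.025, 1.567, 0.028]
force: [-0.4, -0.6, 0.9]
width: 0.545
```

```bash
python3 -c "
from h import *
p=arm.get_image('scene'); cv2.imwrite('pics/s13.png',cv2.resize(p['frame'][150:310,150:390],None,fx=3.3,fy=3.3))
p=arm.get_image('wrist'); cv2.imwrite('pics/w13.png',p['frame'])
go((.425,-.197,.042),0)
"
```

```text
shift cm [  0.11   0.29 -15.75] turn [-0.1  0.2  0.1] F [ 0.6  0.7 -0.5] w 0.634 j [ 0.68  0.24 -0.42  1.95  0.12  0.97  1.81] t 19.4
```

View pics/s13.png

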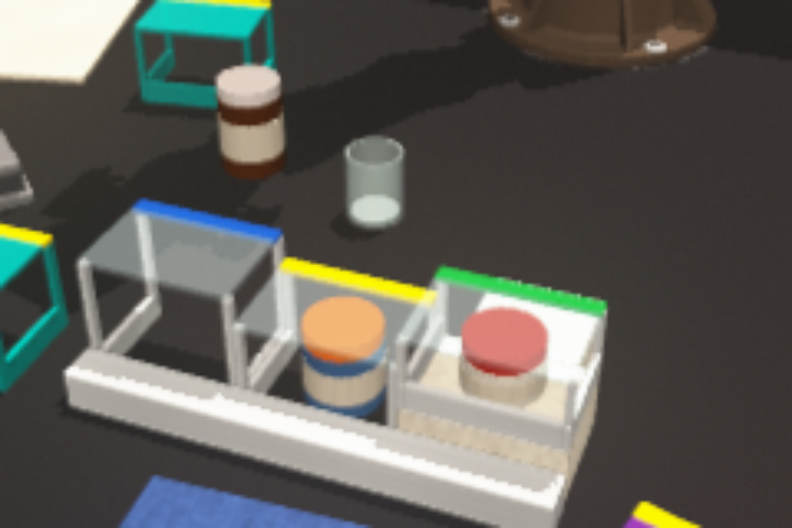

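View pics/w13.png

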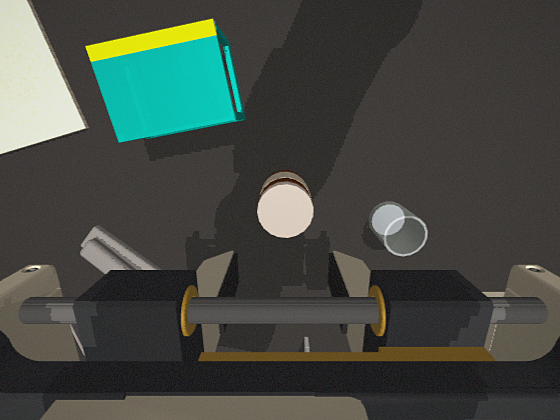

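Request:
servo_tool --plan '[[[0.1,0.3,-2],[0,0,0]],[[0.1,0.3,-5],[0,0,0]],[[0.1,0.3,-8],[0,0,0]],[[0.1,0.3,-11],[0,0,0]],[[0.1,0.3,-14],[0,0,0]],[[0.1,0.3,-15.8],[0,0,0]],[[0.1,0.3,-16],[0,0,0]],[[0.1,0.3,-16],[0,0,0]]]'

```text
clock: 20.2
position: [0.4252, -0.196, 0.0396]
ee_rot: [-0.026, 1.568, 0.029]
force: [0.0, -0.8, 0.7]
width: 1.0
```

Request:
servo_tool --plan '[[[0,0,0],[0,0,0]],[[0,0,0],[0,0,0]],[[0,0,0],[0,0,0]],[[0,0,0],[0,0,0]],[[0,0,0],[0,0,0]],[[0,0,0],[0,0,0]]]' --grip 0

```text
clock: 20.8
position: [0.4253, -0.1963, 0.0399]
ee_rot: [-0.026, 1.568, 0.029]
force: [-0.3, -0.6, 4.8]
width: 0.611
```

```bash
python3 -c "
from h import *
go((.596,-.1075,.14),0)
"
```

```text
shift cm [17.07  8.88 10.01] turn [-0.1  0.2  0. ] F [-0.3 -0.6  4.8] w 0.611 j [ 0.59  0.47 -0.34  2.12  0.28  0.59  1.65] t 20.8
```

Request:
servo_tool --plan '[[[0,0,3],[0,0,0]],[[0,0,7],[0,0,0]],[[1,0.5,10],[0,0,0]],[[4,2,10],[0,0,0]],[[8,4,10],[0,0,0]],[[12,6,10],[0,0,0]],[[15,8,10],[0,0,0]],[[17,8.9,10],[0,0,0]],[[17.1,8.9,10],[0,0,0]],[[17.1,8.9,10],[0,0,0]]]'

```text
clock: 21.8
position: [0.5958, -0.1071, 0.1392]
ee_rot: [-0.026, 1.569, 0.03]
force: [-0.8, 0.7, -2.5]
width: 0.609
```

```bash
python3 -c "
from h import *
p=arm.get_image('scene'); cv2.imwrite('pics/s14.png',cv2.resize(p['frame'][150:310,150:390],None,fx=3.3,fy=3.3))
go((.596,-.1075,.0415),0)
"
```

```text
shift cm [ 0.08  0.04 -9.78] turn [-0.1  0.1  0. ] F [-0.4 -0.8 -2. ] w 0.605 j [ 0.37  0.52 -0.4   1.7   0.23  0.96  1.49] t 21.85
```

View pics/s14.png

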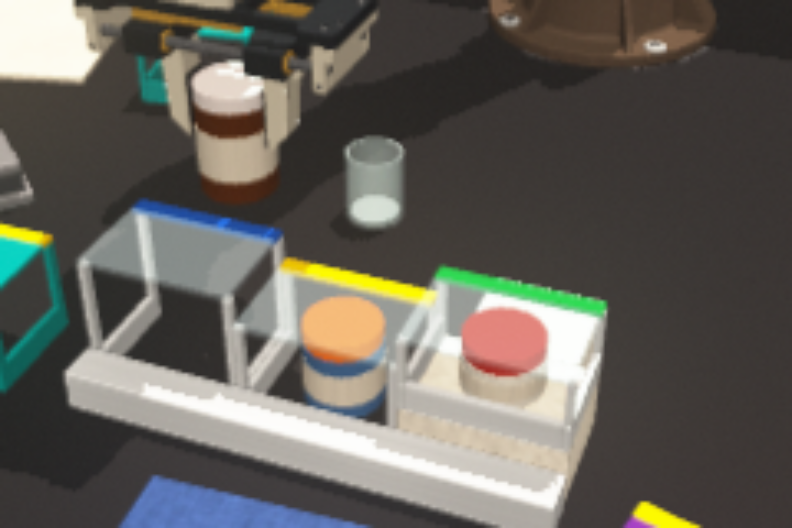

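Request:
servo_tool --plan '[[[0,0,-3],[0,0,0]],[[0,0,-6],[0,0,0]],[[0,0,-8],[0,0,0]],[[0,0,-9.3],[0,0,0]],[[0,0,-9.7],[0,0,0]],[[0,0,-9.8],[0,0,0]],[[0,0,-9.8],[0,0,0]]]'

```text
clock: 22.55
position: [0.5957, -0.1081, 0.0422]
ee_rot: [-0.026, 1.568, 0.028]
force: [1.0, -1.0, -1.0]
width: 0.609
```

Request:
servo_tool --plan '[[[0,0,-0.1],[0,0,0]],[[0,0,-0.1],[0,0,0]]]'

```text
clock: 22.75
position: [0.5963, -0.1081, 0.042]
ee_rot: [-0.026, 1.567, 0.028]
force: [0.2, -0.0, -2.6]
width: 0.607
```

Request:
servo_tool --plan '[[[0,0,0],[0,0,0]],[[0,0,0],[0,0,0]],[[0,0,0],[0,0,0]],[[0,0,0],[0,0,0]]]' --grip 0.8

```text
clock: 23.15
position: [0.5964, -0.1082, 0.0421]
ee_rot: [-0.026, 1.566, 0.028]
force: [-1.0, -0.2, 0.1]
width: 0.796
```

Request:
servo_tool --plan '[[[0,0,2],[0,0,0]],[[0,0,5],[0,0,0]],[[0,0,8],[0,0,0]],[[0,0,9.5],[0,0,0]],[[-3,0,9.5],[0,0,0]],[[-5.5,0,9.5],[0,-3,0]],[[-6,0,9.5],[0,-3,0]],[[-6,0,9.5],[0,-3,0]]]'

```text
clock: 23.95
position: [0.5352, -0.1085, 0.1371]
ee_rot: [-0.026, 1.515, 0.026]
force: [0.5, 0.1, 0.1]
width: 0.799
```

```bash
python3 -c "
from h import *
p=arm.get_image('scene'); cv2.imwrite('pics/s15.png',cv2.resize(p['frame'][150:310,150:390],None,fx=3.3,fy=3.3))
go((.537,-.110,.0315),13)
"
```

```text
shift cm [  0.03  -0.16 -10.58] turn [ 0.4 -9.7  0.1] F [ 0.5 -1.3 -0.3] w 0.798 j [ 0.43  0.41 -0.42  1.89  0.22  0.82  1.5 ] t 24.0
```

View pics/s15.png

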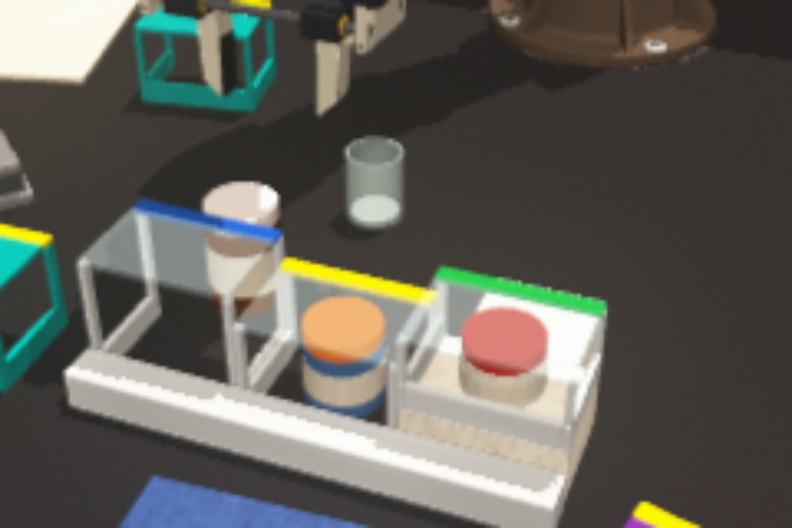

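Request:
servo_tool --plan '[[[0,-0.1,-1],[0,-3,0]],[[0,-0.1,-4],[0,-6,0]],[[0,-0.1,-7],[0,-9,0]],[[0,-0.1,-9.5],[0,-11,0]],[[0,-0.1,-10.5],[0,-11,0]],[[0,-0.1,-10.5],[0,-11,0]],[[0,-0.1,-10.5],[0,-11,0]]]' --grip 0.33

```text
clock: 24.7
position: [0.5386, -0.1092, 0.0331]
ee_rot: [-0.029, 1.321, 0.023]
force: [0.4, -0.1, 0.6]
width: 0.336
```

```bash
python3 -c "
from h import *
p=arm.get_image('scene'); cv2.imwrite('pics/s16.png',cv2.resize(p['frame'][150:310,150:390],None,fx=3.3,fy=3.3))
go((.632,-.107,.032),15)
"
```

```text
shift cm [ 9.33  0.23 -0.15] turn [ 0.5 -0.6  0.1] F [-0.1 -0.6  0.7] w 0.331 j [ 0.35  0.49 -0.29  2.16  0.39  0.28  1.35] t 24.75
```

View pics/s16.png

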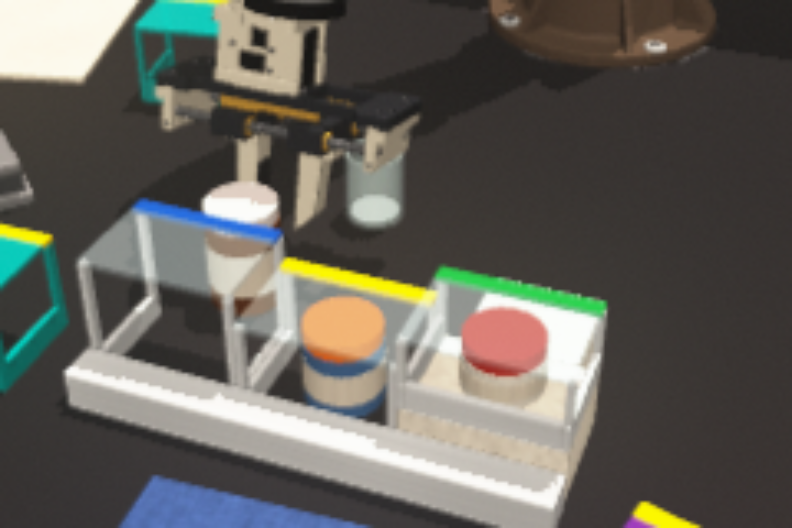

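Behind the tall jar (jar near 240,245 in the crop), beaker untouched. I'll push slowly, checking part-way.

Request:
servo_tool --plan '[[[0.8,0,0],[0,-1,0]],[[1.5,0,0],[0,-1,0]],[[1.9,0,0],[0,-1,0]],[[2.2,0,0],[0,-1,0]],[[2.5,0,0],[0,-1,0]],[[2.9,0,0],[0,-1,0]],[[3.3,0.1,0],[0,-1,0]],[[3.7,0.1,0],[0,-1,0]],[[4.1,0.1,0],[0,-1,0]]]'

```text
clock: 25.65
position: [0.58, -0.1082, 0.0334]
ee_rot: [-0.029, 1.303, 0.023]
force: [-1.3, 0.4, 0.2]
width: 0.332
```

```bash
python3 -c "
from h import *
p=arm.get_image('scene'); cv2.imwrite('pics/s17.png',cv2.resize(p['frame'][150:310,150:390],None,fx=3.3,fy=3.3))
go((.632,-.107,.033),15)
"
```

```text
shift cm [ 5.12  0.12 -0.06] turn [0.5 0.4 0.1] F [ 1.1 -0.1 -0.9] w 0.331 j [ 0.33  0.53 -0.29  2.08  0.39  0.31  1.34] t 25.7
```

View pics/s17.png

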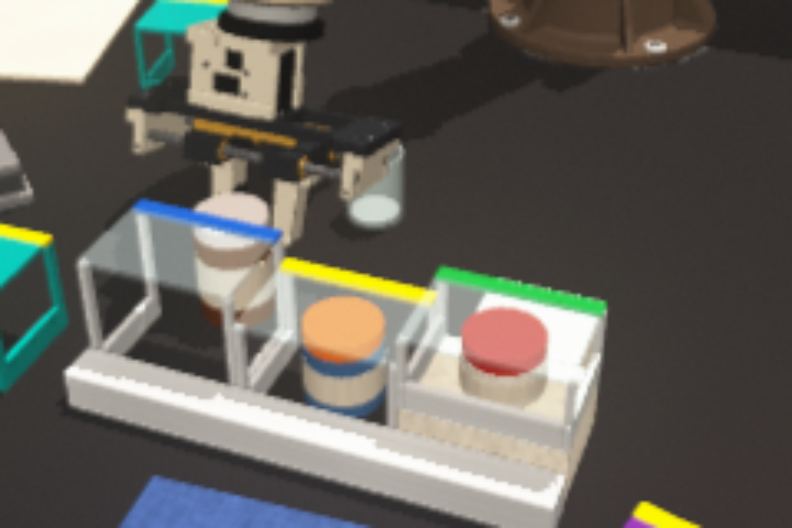

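Request:
servo_tool --plan '[[[0.5,0,0],[0,0,0]],[[1,0,0],[0,0,0]],[[1.5,0,0],[0,0,0]],[[2,0.1,0],[0,0,0]],[[2.5,0.1,0],[0,0,0]],[[3,0.1,0.1],[0,0,0]],[[3.5,0.1,0.1],[0,0,0]],[[4,0.1,0.1],[0,0,0]],[[4.4,0.1,0.1],[0,0,0]],[[4.4,0.1,0.1],[0,0,0]]]'

```text
clock: 26.7
position: [0.6256, -0.107, 0.0347]
ee_rot: [-0.029, 1.301, 0.023]
force: [-0.4, -0.5, -0.3]
width: 0.332
```

Request:
servo_tool --plan '[[[0.4,0,0],[0,0,0]],[[0.8,0,0],[0,0,0]],[[1.1,0,0],[0,0,0]],[[1.1,0,0],[0,0,0]]]'

```text
clock: 27.1
position: [0.6371, -0.1071, 0.0348]
ee_rot: [-0.029, 1.3, 0.023]
force: [-0.4, 0.2, -0.9]
width: 0.334
```

```bash
python3 -c "
from h import *
p=arm.get_image('scene'); 
f=p['frame'].copy()
go((.632,-.107,.033),15)
for c,h in (((.669,-.107),.084),):
    for z in (0,h):
        pts=np.array([proj(p,(c[0]+.028*np.cos(t),c[1]+.028*np.sin(t),z)) for t in np.linspace(0,6.28,40)])
        cv2.polylines(f,[np.round(pts*8).astype(int)],False,(255,255,0),1,cv2.LINE_AA,3)
cv2.imwrite('pics/s18.png',cv2.resize(f[150:310,150:390],None,fx=3.3,fy=3.3))
"
```

```text
shift cm [-0.49  0.   -0.17] turn [0.4 0.5 0.1] F [ 0.6 -0.2 -0.8] w 0.334 j [ 0.31  0.59 -0.3   1.94  0.38  0.38  1.36] t 27.15
```

View pics/s18.png

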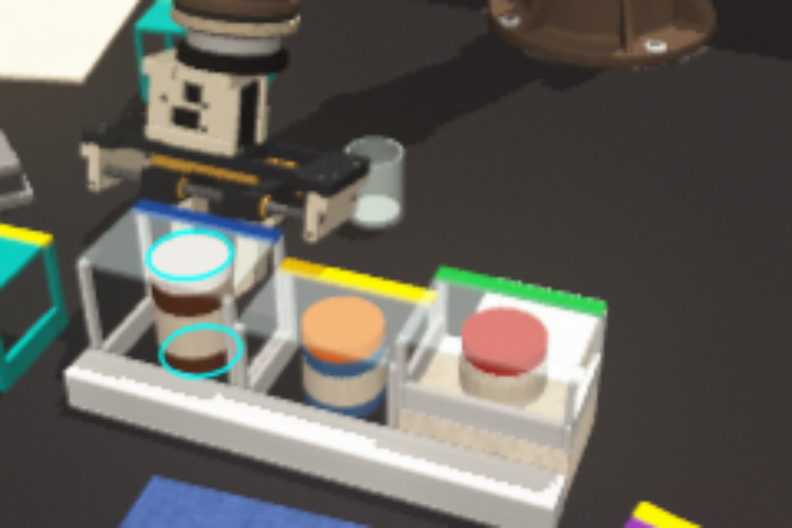

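Request:
servo_tool --plan '[[[-2,0,0],[0,2,0]],[[-5,0,0],[0,4,0]],[[-8,0,0.5],[0,7,0]],[[-9,0,4],[0,10,0]],[[-9.5,0,8],[0,13,0]],[[-10,0,12],[0,15,0]],[[-13,-3,16],[0,15,0]],[[-17,-6,18],[0,15,0]],[[-20,-9,18],[0,15,0]],[[-22,-13,18],[0,15,0]],[[-22,-15,18],[0,15,0]],[[-22,-15,18],[0,15,0]]]'

```text
clock: 28.35
position: [0.4156, -0.2607, 0.215]
ee_rot: [-0.023, 1.562, 0.022]
force: [0.7, -0.0, -0.3]
width: 0.331
```

Run:
```python
from h import *
np.set_printoptions(precision=4,suppress=True)
J=(((.671,-.107),.0,.084,(.643,-.107)),((.667,.006),0,.062,(.639,.005)),((.662,.118),.044,.040,(.635,.117)))
for n,box,sc in (('scene',(150,310,150,390),3.3),('top',(110,260,150,370),3.5)):
    p=arm.get_image(n); f=p['frame'].copy(); cv2.imwrite(f'pics/{n}_end_raw.png',f)
    for c,z0,h,m in J:
        for z in (z0,z0+h):
            pts=np.array([proj(p,(c[0]+.028*np.cos(t),c[1]+.028*np.sin(t),z)) for t in np.linspace(0,6.28,40)])
            cv2.polylines(f,[np.round(pts*8).astype(int)],False,(255,255,0),1,cv2.LINE_AA,3)
    a,b,c,d=box
    cv2.imwrite(f'pics/{n}_end.png',cv2.resize(f[a:b,c:d],None,fx=sc,fy=sc))
    if n=='top':
        for q,h in (("beaker_center",.06),("pen",0),("stapler",.04)):
            for e in arm.search_frame(p,q)[:2]: print(q,round(e["score"],2),np.round(e["at"],1),onz(p,e["at"],h))
s=arm.observe(); print(s['position'],s['clock'],s['force'])
```

```text
beaker_center 0.57 [300.  236.1] [ 0.444  -0.0623  0.06  ]
[ 0.4175 -0.2557  0.2147] 28.6 [ 0.1367 -0.2521  0.1674]
```

View pics/scene_end.png

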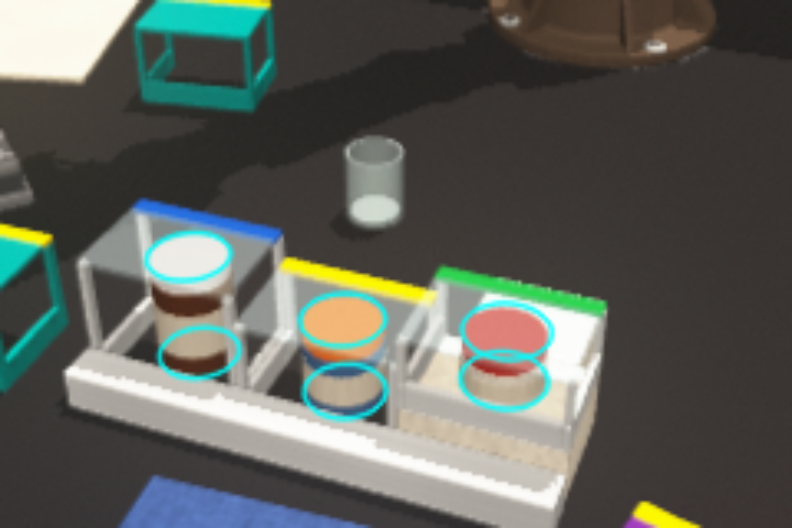

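View pics/top_end.png

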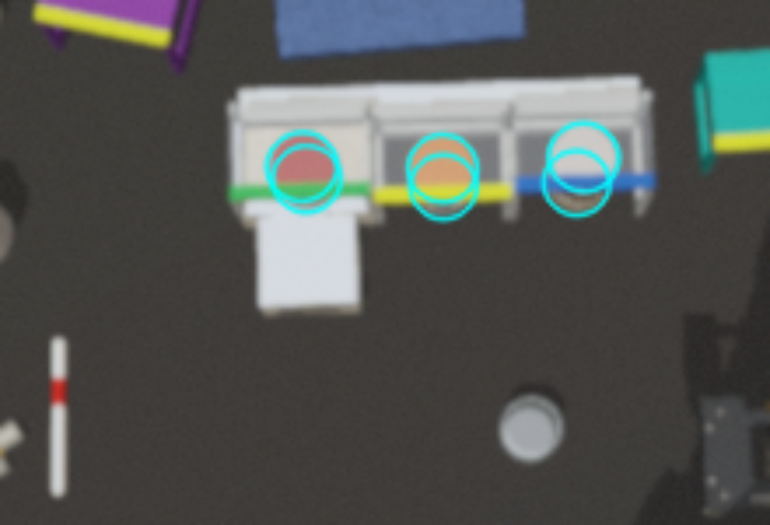

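View pics/scene_end_raw.png

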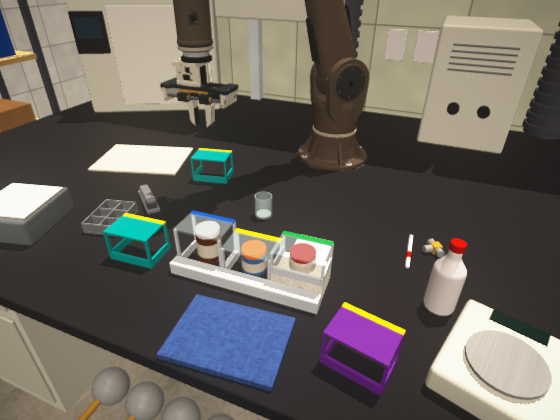

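```bash
python3 -c "
from cell import arm
print(arm.sign_off())"
```

```text
the job is handed in; nothing more can be done
None
```

All three jars are in their own bays and the job was handed in at about 28.6 s of the 72 s allowed. I gripped each jar, set it down in front of its bay (the short one on the ledge) and let go. I then pushed it in under the roof with the half-closed, slightly tilted fingers.

**Jar positions:** In the final scene and top pictures, outlines drawn at the expected positions matched the jars to within a few millimetres. All three stand upright, about 27 mm behind the front edge (12 mm needed) and within a few millimetres of the bay's middle line.

**Bystanders:** The beaker sits at the same scene pixels as at the start, and by eye the other things look unmoved. Two network checks did not confirm this:
- **Beaker:** the top-view network placed it about 9 mm from its first reading. I put that down to network noise, since the scene pictures show no shift.
- **Pen and stapler:** the network found neither in the last top picture. I can see both in the final scene picture, in their original places.

**Other deviations:** An early attempt to tilt the tool 35 degrees ran the wrist near its range limit, and the tool drifted about 3 cm sideways in free air. I backed out and used about 15 degrees instead. At the end of the short jar's push the tool force read 3.6 N, and I could not tell whether that was friction or a light touch on the roof edge. After the last jar the arm was withdrawn and touching nothing.

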